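# Build up the nest of stone sieves

### The job

Make the sieve nest ready for grading stones: on the receiving pan, where it stands, stack the three sieves so that the stones will meet the coarsest mesh first and the finest last, each seated squarely in the rim of the one below, and close the top with the knobbed lid. Leave the pan in its place and do not shift the tins, the bowl of stones, the oil vial or the tweezers.

Things in the scene. Friction and masses are not known exactly. Their poses are not given: they have to be found in the camera images.
- sieve_pan: Receiving pan: low, round, open cup of bright steel with a closed plain floor, 24 mm high, 62 mm wide outside (57 inside), foot flange 68 mm wide. Origin: centre of its underside, z up. Its rim takes the foot of a sieve, whose origin is then 16 mm above the pan's. 0.45 kg, loose; it stays where it stands.
- sieve_fine: Fine sieve: a close weave of wires every 2.2 mm, an even grey sheet from afar. Steel frame 62 mm wide from 8 to 28 mm above the underside, walls 2.5 mm; below, an 8 mm foot (47 to 52 mm wide) drops with 2.5 mm play all round into the rim below, the shoulder resting on that rim. Origin: centre of the underside, z up. 0.12 kg.
- sieve_medium: Medium sieve: square openings 3.4 mm wide (wires every 4.8 mm). Else exactly like the fine sieve: 62 mm wide, 28 mm high, 8 mm foot, origin at the centre of its underside, 0.12 kg. Seated in another sieve, its origin is 20 mm above that one's.
- sieve_coarse: Coarse sieve: only five wires each way, square openings 8 mm wide (wires every 9.8 mm). Else exactly like the fine sieve: 62 mm wide, 28 mm high, 8 mm foot, origin at the centre of its underside, 0.12 kg. Seated in another sieve, its origin is 20 mm above that one's.
- sieve_lid: Lid: bright steel disc 62 mm wide, 8 to 12 mm above its underside, the same 8 mm foot below, and on top a ribbed round knob 20 mm in diameter, from 12 to 30 mm above the underside. Origin: centre of its underside, z up. Stands on its foot; seated in a sieve, its origin is 20 mm above that sieve's. 0.08 kg.
- tin_back: Bystander: open round tin of dull grey metal with a closed floor, 60 mm wide, 36 mm high, standing among the sieve parts. Origin: centre of its underside. To be left alone.
- stone_bowl: Bystander: pressed steel bowl of loose stones, 96 mm wide, 32 mm high. Origin: centre of its underside. To be left alone.
- oil_vial: Bystander: square glass vial of amber oil with a dark cap, 30x34 mm, 64 mm tall. Origin: centre of its underside. To be left alone.
- tweezers: Bystander: black tweezers lying flat, 154 mm long, along their own y, 8 mm high. Origin: middle of their underside. To be left alone.
Not all that is in view belongs to the job. What is shaped like the sieve_coarse but blue is not meant.

How it is judged:
At the end, for the whole second after the job is handed in: From the bench up: pan, fine, medium, coarse sieve, lid; each part's axis within 5 mm of the one below and its height within 2.5 mm of fully seated, all upright within 0.06 rad and at rest; the pan within 30 mm of where it began (horizontal distance between sieve_fine and sieve_pan below 0.005 m and z of sieve_fine in the frame of sieve_pan between 0.0135 and 0.0185 m and angle between each of sieve_fine, sieve_medium, sieve_coarse, sieve_lid, sieve_pan's own z axis and vertical below 0.06 rad and linear speed of each of sieve_fine, sieve_medium, sieve_coarse, sieve_lid, sieve_pan below 0.02 m/s and horizontal distance between sieve_medium and sieve_fine below 0.005 m and z of sieve_medium in the frame of sieve_fine between 0.0175 and 0.0225 m and horizontal distance between sieve_coarse and sieve_medium below 0.005 m and z of sieve_coarse in the frame of sieve_medium between 0.0175 and 0.0225 m and horizontal distance between sieve_lid and sieve_coarse below 0.005 m and z of sieve_lid in the frame of sieve_coarse between 0.0175 and 0.0225 m and distance of sieve_pan from where it was at the start of the episode below 0.03 m); the robot touches nothing.
It fails at once if the tin shifted by more than 25 mm (distance of tin_back from where it was at the start of the episode above 0.025 m).
It fails at once if the bowl of stones shifted by more than 25 mm (distance of stone_bowl from where it was at the start of the episode above 0.025 m).
It fails at once if the oil vial shifted by more than 25 mm (distance of oil_vial from where it was at the start of the episode above 0.025 m).
It fails at once if the tweezers shifted by more than 25 mm (distance of tweezers from where it was at the start of the episode above 0.025 m).
It also fails if it takes over 104 s, if anything falls off the work surface, if the arm or the gripper's body presses on something with over 40 N, if the wrist force passes 120 N, or if a joint passes its speed limit or range.

### The arm

A 6-joint arm with a two-finger parallel gripper is mounted at the origin on a cart in front of the work surface, level with it; the furniture and walls round the work are solid. World frame = base frame: x ahead of the robot, y to its left, z up, the work surface at z = 0. Lengths are in m, angles in rad, forces in N, time in s.
With the tool pointing down it reaches from about 0.375 to 0.825 m from the base axis. Payload 5.5 kg.
Tool frame: the origin (TCP) lies midway between the tips of the shut fingers; the grasp point (between the pads) lies 19 mm behind it; z points along the fingers, y is the line along which they close (so a half turn about z gives the same grasp; the last joint's range is limited). The gripper opens to 85 mm and grips with 20 to 120 N. Pads are 22 mm wide; open, the fingers measure 114 mm over their backs; the gripper's body (76 mm by 85 mm) begins 54 mm behind the grasp point. The pads swing forward as they close: fully open they stand 13 mm farther back than shut.
Start: joints at [1.185, 0.314, -0.047, 1.21, 0, 1.571], TCP at [0.226, 0.556, 0.231] pointing down, gripper open.
Joint ranges: [-2.67, 2.67], [-0.69, 1.73], [-1.03, 1.25], [-2.08, 2.16], [-1.42, 1.45], [-3.14, 3.14]. Speed limits (rad/s): [2.39, 2.39, 3.01, 3.14, 3.14, 3.14].

### API

Orientations are given as a rotation vector (axis times angle).
In Python, from bench import sensors, imaging, arm gives the robot as it stands.
- The arm moves only by the tool send_rows, never from a script. Its argument "moves" is a list of rows, each a list of 2 entries, a list of its own where there are three numbers: the shift along the tool's x, y, z in mm, then the turn, a rotation vector about the tool's x, y, z in units of 6 degrees (1.0 is 6 degrees). In form: [[[tx, ty, tz], [ax, ay, az]], ...]. A call has 1 to 8 rows; each row shifts and turns the commanded pose from where the row before left it, along the tool's axes as they then stand; what a row does not reach is not made up. A row lasts 1/12 s, in which the tool goes at most 41.7 mm and 7.16 degrees, less where a joint would pass 70% of its speed; a pose out of reach is approached as far as the arm can. A call with a gripper value outside its range is refused whole. "fingers" is the gripper command: -1 is shut, 1 is fully open, values between are in proportion, set as the call begins (left out, the last holds). The fingers move at their own pace and stop on an object; "grip_force" is the grip in N (left out, the last holds). Time passes only in rows, so rows that do not move let the fingers close. It gives the time, the measured TCP pose, the force, the opening and the grip force at its end, in the units of the state.
- sensors.get_state(): the state, without advancing time (a new reading comes with each control period).
- imaging.grab_frame(name): name is "scene" or "top" or "wrist"; returns (picture, depth): 480x640x3 uint8, blue, green, red; 480x640 float32, m along the optical axis (not along the pixel's ray), 0 where there is no reading.
- imaging.calibration(name): a dict with "fov_y" (degrees; the focal length in pixels is half the picture's height over the tangent of half this angle, whatever the lens; pixels are square), "cx", "cy" (the principal point, pixels), "R" (3x3) and "t" (3): a world point X has camera coordinates R X + t. Camera axes: x right, y down, z forward; pixel columns grow to the right and rows downward; lengths in m; the calibration is good to about 2 mm. A picture is of the moment at which its call begins: read the wrist's pose just before it. calibration takes no time and is no camera call; for the wrist camera it gives the pose at the moment of the call.
- arm.finish_job(): hands the job in; it is judged then, once.
The state is a dict: "time_s": time; "joints": joint angles; "qd": joint speeds; "effort": joint torques, N m; "ee_pos": TCP position; "tcp_rot": TCP orientation; "ft_force": force on the tool from outside, world axes, zero at the start; "wrist_torque": the same for the moment, N m; "grip_width": opening from 0.0 (shut) to 1.0 (fully open); "grasp_force": force on a finger pad.
Only numpy, scipy, OpenCV 4.12 (cv2) and the standard library are available. Lean on these libraries where they do the work, as an engineer would, in place of code of your own. Each camera call takes 0.05 s, during which the arm holds its last target. There are 200 camera calls.

## Working session

There is one attempt and no reset: what is moved stays moved. The work goes in short steps, Python scripts to look and compute and a tool call to move; the robot and the scene stay as the last step left them, time stands still between calls to the robot, and variables do not carry over. Pictures are saved under pics/ and viewed, at most 14 in all, crops included, and the job is handed in when it is done.

Besides the shell and the picture viewer there is one more tool, called after "Call:" as a command line: name --argument value ..., lists and objects as JSON in quotes. send_rows: Moves the arm, as the interface text tells. Its arguments: {"type":"object","properties":{"moves":{"type":"array"},"fingers":{"type":"number"},"grip_force":{"type":"number"}},"required":["moves"]}

```bash
ls; mkdir -p pics; python3 - <<'E'
from bench import sensors, imaging, arm
import cv2
print(sensors.get_state())
for n in("scene","top"):
    p,d=imaging.grab_frame(n); cv2.imwrite(f"pics/{n}0.png",p)
    import numpy as np; np.save(f"pics/{n}0.npy",d); print(n,imaging.calibration(n))
print(imaging.calibration("wrist"))
E
```

```text
pics
{'time_s': 0.0, 'joints': array([ 1.18503461e+00,  3.14196746e-01, -4.80557176e-02,  1.21019032e+00,
        3.25637036e-05,  1.57080200e+00]), 'qd': array([-0.00082011,  0.00054976, -0.00063134, -0.00080638,  0.0019659 ,
       -0.00192554]), 'effort': array([-3.25736528e-04, -5.39592004e+01,  3.39747977e+01,  1.92688411e-02,
        2.49959669e-05, -1.23572107e-05]), 'ee_pos': array([0.22553804, 0.55539182, 0.23046235]), 'tcp_rot': array([-6.02144817e-01, -3.08299140e+00,  2.52821306e-03]), 'ft_force': array([-0.27168012, -0.21102079, -1.0236398 ]), 'wrist_torque': array([ 0.00247221, -0.02347676, -0.00602977]), 'grasp_force': 0.0, 'grip_width': 1.0017572185797217}
scene {'fov_y': 45.6232906328297, 'cx': 317.02405697902645, 'cy': 244.835825571634, 'R': array([[ 8.98951757e-01, -4.38047403e-01,  4.59442505e-04],
       [-2.71412149e-01, -5.57809005e-01, -7.84337019e-01],
       [ 3.43833075e-01,  7.04956443e-01, -6.20334772e-01]]), 't': array([-0.35854934,  0.23589651,  0.90954023])}
top {'fov_y': 46.79764075260716, 'cx': 318.5236334424169, 'cy': 246.79869389855523, 'R': array([[ 0.00339953, -0.99998013,  0.00530914],
       [-0.99777814, -0.00374521, -0.0665189 ],
       [ 0.06653746, -0.00507121, -0.99777104]]), 't': array([0.16726809, 0.4654686 , 1.27192883])}
{'fov_y': 65.41508438016207, 'cx': 317.0397176106088, 'cy': 239.18451931590758, 'R': array([[ 0.37660842,  0.92637055, -0.00192557],
       [ 0.8906859 , -0.36152817,  0.27563745],
       [ 0.25464627, -0.10552246, -0.96125974]]), 't': array([-0.5995148 , -0.03551704,  0.37799762])}
```

View pics/top0.png

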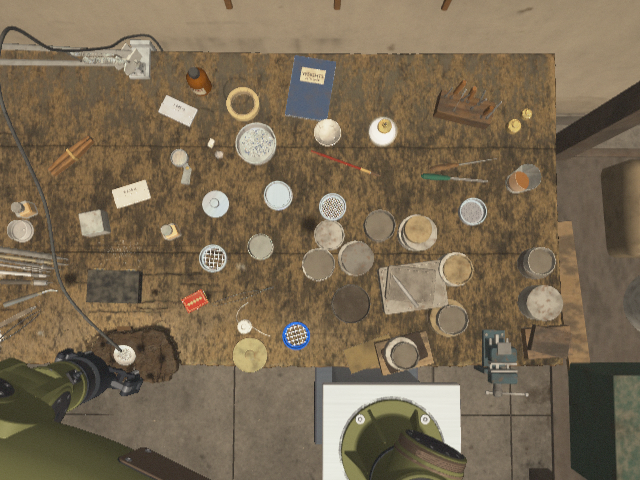

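View pics/scene0.png

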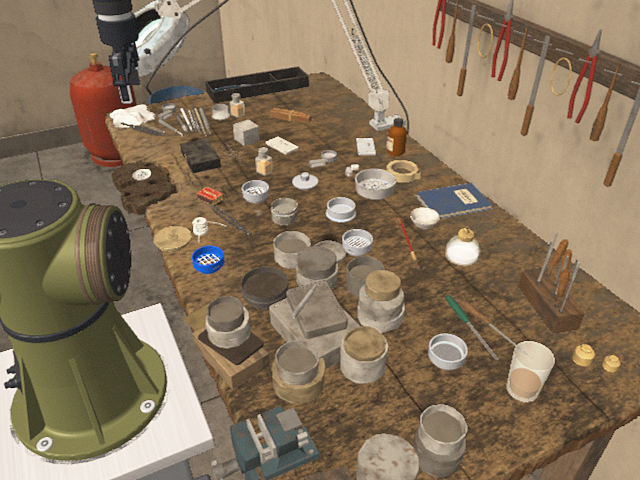

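The top view shows the coarse sieve at (212,258), lid at (215,204), medium at (332,207), and a tin at (260,247). The pan and fine sieve are at (278,195) and (473,211), and I can't yet tell which is which. I'll enlarge them and measure.

```bash
cat > h.py <<'E'
import numpy as np, cv2
from bench import imaging, sensors
def ray(cal,u,v,z):
    f=240/np.tan(np.radians(cal["fov_y"]/2)); R=np.array(cal["R"]); c=-R.T@np.array(cal["t"])
    d=R.T@np.array([(u-cal["cx"])/f,(v-cal["cy"])/f,1]); return c+d*(z-c[2])/d[2]
def cloud(cal,d):
    f=240/np.tan(np.radians(cal["fov_y"]/2)); v,u=np.mgrid[:480,:640]
    P=np.stack([(u-cal["cx"])/f*d,(v-cal["cy"])/f*d,d],-1); return (P-np.array(cal["t"]))@np.array(cal["R"])
E
python3 - <<'E'
from h import *
p=cv2.imread("pics/top0.png");d=np.load("pics/top0.npy");cal=imaging.calibration("top");P=cloud(cal,d)
pts=dict(A=(278,195),B=(473,211),med=(332,207),coarse=(212,258),lid=(215,204),tin=(260,247))
T=[]
for n,(u,v) in pts.items():
    T.append(cv2.resize(p[v-22:v+22,u-22:u+22],(264,264),interpolation=cv2.INTER_CUBIC))
    q=P[v-22:v+23,u-22:u+23]; m=(q[...,2]>.008)&(q[...,2]<.05)
    k,l,st,ce=cv2.connectedComponentsWithStats(m.astype(np.uint8)); i=l[22,22] or 1+np.argmax(st[1:,4])
    m=l==i; w=q[m]; top=np.percentile(w[:,2],95); (cu,cv_),r=cv2.minEnclosingCircle(np.argwhere(m)[:,::-1].astype(np.float32))
    print(n,"floor",q[20:25,20:25,2].mean().round(4),"top",top.round(4),"c",ray(cal,u-22+cu,v-22+cv_,top).round(4),"r",(r*1.25/555).round(4),"mid",((w[:,:2].max(0)+w[:,:2].min(0))/2).round(4),np.ptp(w[:,:2],axis=0).round(3))
cv2.imwrite("pics/mos.png",np.vstack([np.hstack(T[:3]),np.hstack(T[3:])]))
E
```

```text
Traceback (most recent call last):
AttributeError: 'float' object has no attribute 'round'
```

```bash

python3 - <<'E'
from h import *
p=cv2.imread("pics/top0.png");d=np.load("pics/top0.npy");cal=imaging.calibration("top");P=cloud(cal,d)
pts=dict(A=(278,195),B=(473,211),med=(332,207),coarse=(212,258),lid=(215,204),tin=(260,247))
T=[]
for n,(u,v) in pts.items():
    T.append(cv2.resize(p[v-22:v+22,u-22:u+22],(264,264),interpolation=cv2.INTER_CUBIC))
    q=P[v-22:v+23,u-22:u+23]; m=(q[...,2]>.008)&(q[...,2]<.05)
    k,l,st,ce=cv2.connectedComponentsWithStats(m.astype(np.uint8)); i=l[22,22] or 1+np.argmax(st[1:,4])
    m=l==i; w=q[m]; top=np.percentile(w[:,2],95); (cu,cv_),r=cv2.minEnclosingCircle(np.argwhere(m)[:,::-1].astype(np.float32))
    print(n,"floor",q[20:25,20:25,2].mean().round(4),"top",top.round(4),"c",ray(cal,u-22+cu,v-22+cv_,top).round(4),"r",round(r*1.25/555,4),"mid",((w[:,:2].max(0)+w[:,:2].min(0))/2).round(4),np.ptp(w[:,:2],axis=0).round(3))
cv2.imwrite("pics/mos.png",np.vstack([np.hstack(T[:3]),np.hstack(T[3:])]))
E
```

```text
A floor 0.0041 top 0.0272 c [0.5856 0.2656 0.0272] r 0.0318 mid [0.5867 0.2651] [0.062 0.062]
B floor 0.0089 top 0.0296 c [ 0.5483 -0.1848  0.0296] r 0.0323 mid [ 0.5499 -0.1877] [0.064 0.064]
med floor 0.0054 top 0.0294 c [0.5456 0.1325 0.0294] r 0.0438 mid [0.5482 0.138 ] [0.082 0.061]
coarse floor 0.002 top 0.0298 c [0.438  0.4112 0.0298] r 0.0319 mid [0.4387 0.4124] [0.062 0.062]
lid floor 0.0288 top 0.0301 c [0.5635 0.4076 0.0301] r 0.0303 mid [0.567  0.4112] [0.062 0.062]
tin floor 0.0215 top 0.0356 c [0.4647 0.3022 0.0356] r 0.0298 mid [0.4655 0.3034] [0.06 0.06]
```

View pics/mos.png

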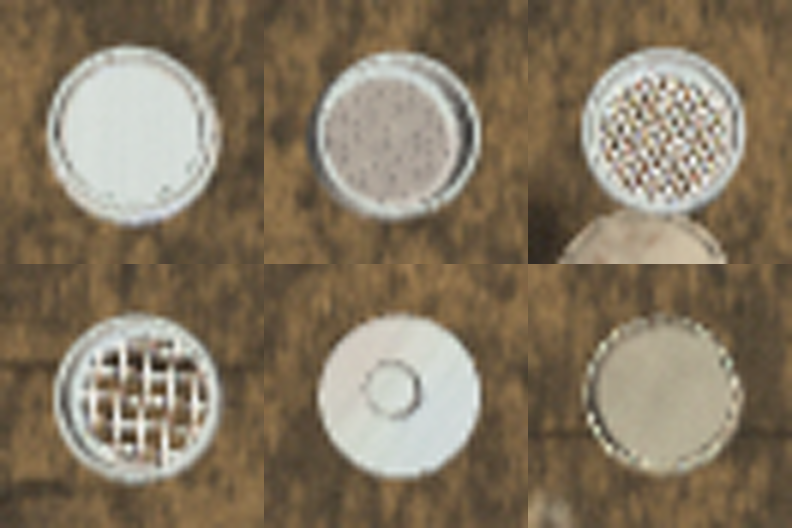

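A is the pan (floor 4 mm, rim about 25 mm) and B is the fine sieve. The coarse, medium, lid and tin are confirmed. Next I'll check obstacle heights and the wrist camera mount, then work out the first move.

```bash
cat >> h.py <<'E'
from scipy.spatial.transform import Rotation as Ro
def goto(x,y,z,yaw):   # yaw = world angle of tool y axis, deg
    s=sensors.get_state(); R=Ro.from_rotvec(s["tcp_rot"]); p=s["ee_pos"]
    c,sn=np.cos(np.radians(yaw)),np.sin(np.radians(yaw))
    G=np.array([[-sn,c,0],[c,sn,0],[0,0,-1]]).T; G=np.stack([np.cross([c,sn,0],[0,0,-1]),[c,sn,0],[0,0,-1]],1)
    m=R.as_matrix()
    print("t",s["time_s"],"tcp",p.round(4),"yaw",np.degrees(np.arctan2(m[1,1],m[0,1])).round(1),"j",np.round(s["joints"],2),"w",round(s["grip_width"],3),"F",np.round(s["ft_force"],1))
    print(" shift in current tool mm",(1e3*m.T@(np.array([x,y,z])-p)).round(1)," in target frame",(1e3*G.T@(np.array([x,y,z])-p)).round(1)," turn(6deg units)",((R.inv()*Ro.from_matrix(G)).as_rotvec()*180/np.pi/6).round(2))
E
python3 - <<'E'
from h import *
d=np.load("pics/top0.npy");P=cloud(imaging.calibration("top"),d).reshape(-1,3)
H=lambda x,y:P[(P[:,0]>x)&(P[:,0]<x+.05)&(P[:,1]>y)&(P[:,1]<y+.05),2]
print("y",[round(y,2) for y in np.arange(.6,-.35,-.05)])
for x in np.arange(.75,.3,-.05): print(round(x,2),[int(1e3*H(x,y).max()) if len(H(x,y)) else -1 for y in np.arange(.6,-.35,-.05)])
s=sensors.get_state();w=imaging.calibration("wrist");R=np.array(w["R"]);c=-R.T@w["t"];m=Ro.from_rotvec(s["tcp_rot"]).as_matrix()
print("cam in tool",m.T@(c-s["ee_pos"]),"\n",m.T@R.T)
goto(.549,-.187,.18,90)
E
```

```text
y [np.float64(0.6), np.float64(0.55), np.float64(0.5), np.float64(0.45), np.float64(0.4), np.float64(0.35), np.float64(0.3), np.float64(0.25), np.float64(0.2), np.float64(0.15), np.float64(0.1), np.float64(0.05), np.float64(-0.0), np.float64(-0.05), np.float64(-0.1), np.float64(-0.15), np.float64(-0.2), np.float64(-0.25), np.float64(-0.3)]
0.75 [510, 8, 16, 17, 10, 23, 35, 28, 18, 28, 25, 23, 65, 40, 8, 155, 143, 153, 33]
0.7 [549, 7, 8, 6, 12, 35, 37, 36, 8, 25, 26, 33, 79, 42, 9, 7, 5, 45, 33]
0.65 [548, 8, 17, 19, 31, 37, 35, 36, 8, 11, 13, 12, 8, 7, 16, 19, 17, 9, 7]
0.6 [540, 13, 8, 19, 6, 6, 7, 28, 26, 9, 8, 11, 12, 6, 20, 19, 10, 6, 88]
0.55 [505, 14, 7, 6, 35, 18, 6, 28, 28, 32, 31, 6, 7, 9, 7, 7, 34, 33, 87]
0.5 [456, 7, 67, 62, 15, 15, 7, 7, 6, 31, 32, 52, 51, 86, 87, 6, 33, 35, 6]
0.45 [411, 7, 67, 61, 32, 30, 38, 40, 7, 46, 64, 64, 63, 87, 87, 56, 7, 9, 73]
0.4 [378, 33, 7, 7, 34, 31, 37, 39, 44, 40, 65, 69, 72, 73, 72, 68, 68, 6, 73]
0.35 [351, 33, 6, 17, 20, 11, 12, 13, 6, 1299, 41, 34, 77, 80, 73, 66, 66, 8, 61]
cam in tool [ 0.06984022  0.00056215 -0.14147671] 
 [[-3.85535549e-04 -9.61266752e-01 -2.75619453e-01]
 [ 9.99999850e-01 -2.63149504e-04 -4.81020552e-04]
 [ 3.89859941e-04 -2.75619597e-01  9.61266709e-01]]
t 0.1 tcp [0.2256 0.5554 0.2305] yaw 67.9 j [ 1.19  0.31 -0.05  1.21 -0.    1.57] w 0.998 F [0.8 1.  0. ]
 shift in current tool mm [-579.  -566.1   51.4]  in target frame [-323.4 -742.4   50.5]  turn(6deg units) [-0.01 -0.   -3.68]
```

Call:
send_rows --moves '[[[0,0,0],[0,0,-0.92]],[[0,0,0],[0,0,-0.92]],[[0,0,0],[0,0,-0.92]],[[0,0,0],[0,0,-0.92]],[[-14,-31,0],[0,0,0]],[[-14,-31,0],[0,0,0]],[[-14,-31,0],[0,0,0]],[[-14,-31,0],[0,0,0]]]' --fingers 1 --grip_force 25

```text
time_s: 0.77
ee_pos: [0.2818, 0.4304, 0.2307]
tcp_rot: [0.001, -3.141, 0.001]
ft_force: [1.3, -0.8, 0.6]
grip_width: 1.001
grasp_force: 0.0
```

Call:
send_rows --moves '[[[-14,-31,0],[0,0,0]],[[-14,-31,0],[0,0,0]],[[-14,-31,0],[0,0,0]],[[-14,-31,0],[0,0,0]],[[-14,-31,0],[0,0,0]],[[-14,-31,0],[0,0,0]],[[-14,-31,0],[0,0,0]],[[-14,-31,0],[0,0,0]]]'

```text
time_s: 1.43
ee_pos: [0.3937, 0.1822, 0.2312]
tcp_rot: [-0.0, -3.141, 0.0]
ft_force: [1.1, 0.3, 0.4]
grip_width: 0.999
grasp_force: 0.0
```

Call:
send_rows --moves '[[[-14,-31,6],[0,0,0]],[[-14,-31,6],[0,0,0]],[[-14,-31,6],[0,0,0]],[[-14,-31,6],[0,0,0]],[[-14,-31,6],[0,0,0]],[[-14,-31,6],[0,0,0]],[[-14,-31,6],[0,0,0]],[[-14,-31,6],[0,0,0]]]'

```text
time_s: 2.1
ee_pos: [0.5056, -0.0659, 0.1827]
tcp_rot: [-0.001, -3.141, -0.0]
ft_force: [0.3, -0.2, -0.2]
grip_width: 0.998
grasp_force: 0.0
```

Call:
send_rows --moves '[[[-11,-30,20],[0,0,0]],[[-11,-30,20],[0,0,0]],[[-11,-30,20],[0,0,0]],[[-10,-31,20],[0,0,0]],[[0,0,0],[0,0,0]]]'

```text
time_s: 2.52
ee_pos: [0.5474, -0.1894, 0.0988]
tcp_rot: [-0.008, -3.137, 0.001]
ft_force: [-1.3, 0.1, -0.5]
grip_width: 1.003
grasp_force: 0.0
```

```bash
cat >> h.py <<'E'
def look(name,ztop,r=.031,cen=None,save=True):
    """wrist view: fit circle to the points of the rim/top within 4 mm of ztop"""
    cal=imaging.calibration("wrist"); s=sensors.get_state(); p,d=imaging.grab_frame("wrist")
    if save: cv2.imwrite(f"pics/{name}.png",p); np.save(f"pics/{name}.npy",d)
    P=cloud(cal,d); P[d==0]=np.nan
    m=(np.abs(P[...,2]-ztop)<.005)
    q=P[m][:,:2]; c0=np.array(cen if cen is not None else s["ee_pos"][:2])
    q=q[np.linalg.norm(q-c0,axis=1)<r+.02]
    mid=(np.percentile(q,0.5,0)+np.percentile(q,99.5,0))/2
    for k in range(8):
        dd=np.linalg.norm(q-mid,axis=1); ang=np.arctan2(*(q-mid).T[::-1])
        b=((ang+np.pi)/(2*np.pi)*72).astype(int)
        e=np.array([q[b==i][np.argmax(dd[b==i])] for i in range(72) if (b==i).any()])  # outer edge
        e=e[np.abs(np.linalg.norm(e-mid,axis=1)-r)<(.008 if k<3 else .003)]
        A=np.c_[2*e,np.ones(len(e))]; x=np.linalg.lstsq(A,(e**2).sum(1),rcond=None)[0]; mid=x[:2]
    print(name,"centre",mid.round(4),"r",np.sqrt(x[2]+mid@mid).round(4),"n",len(e),"zmed",np.median(P[m][:,2]).round(4),"tcp",s["ee_pos"].round(4),"d",(mid-s["ee_pos"][:2]).round(4)); return mid
E
python3 -c "
from h import *
look('w1',.028)"
```

```text
w1 centre [ 0.5501 -0.1871] r 0.0315 n 72 zmed 0.0273 tcp [ 0.5474 -0.1894  0.0988] d [0.0027 0.0023]
```

View pics/w1.png

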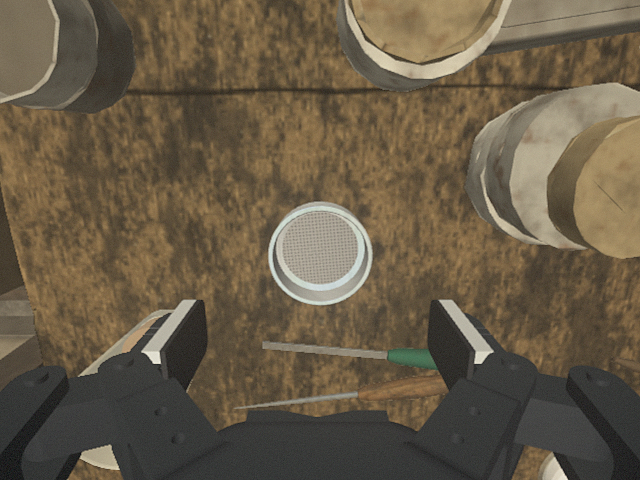

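The wrist view shows the fine sieve's close weave at pixel (320,253), clear of its neighbours. I'll descend and grip.

Call:
send_rows --moves '[[[-2.7,2.3,20],[0,0,0]],[[0,0,20],[0,0,0]],[[0,0,20],[0,0,0]],[[0,0,20],[0,0,0]],[[0,0,16],[0,0,0]],[[0,0,0],[0,0,0]]]'

```text
time_s: 3.07
ee_pos: [0.5485, -0.181, 0.0048]
tcp_rot: [0.001, -3.137, -0.003]
ft_force: [-1.1, 0.6, -0.7]
grip_width: 0.999
grasp_force: 0.0
```

Call:
send_rows --moves '[[[0,0,0],[0,0,0]],[[0,0,0],[0,0,0]],[[0,0,0],[0,0,0]],[[0,0,0],[0,0,0]],[[0,0,0],[0,0,0]],[[0,0,0],[0,0,0]]]' --fingers -1 --grip_force 30

```text
time_s: 3.57
ee_pos: [0.5522, -0.1831, 0.0093]
tcp_rot: [0.001, 3.139, -0.001]
ft_force: [-2.8, 1.1, 7.5]
grip_width: 0.718
grasp_force: 33.3
```

Call:
send_rows --moves '[[[0,0,-20],[0,0,0]],[[0,0,-30],[0,0,0]],[[0,0,-30],[0,0,0]],[[0,0,-30],[0,0,0]],[[0,0,0],[0,0,0]],[[0,0,0],[0,0,0]]]'

```text
time_s: 4.07
ee_pos: [0.5533, -0.1834, 0.1202]
tcp_rot: [0.001, 3.136, -0.002]
ft_force: [0.7, 0.1, -2.3]
grip_width: 0.717
grasp_force: 33.8
```

```bash
python3 -c "
from h import *
s=sensors.get_state();print(s['tcp_rot'])
p,d=imaging.grab_frame('wrist'); cv2.imwrite('pics/w2.png',p)
goto(.5865,.265,.11,90)"
```

```text
[ 5.47666664e-04  3.13612732e+00 -2.29480226e-03]
t 4.1167 tcp [ 0.5518 -0.183   0.1182] yaw 90.0 j [-0.32  0.35 -0.27  0.95  0.   -0.32] w 0.715 F [-0.5 -0.6 -1.7]
 shift in current tool mm [-34.6 448.    8.1]  in target frame [-34.7 448.    8.2]  turn(6deg units) [-0.    0.02 -0.  ]
```

View pics/w2.png

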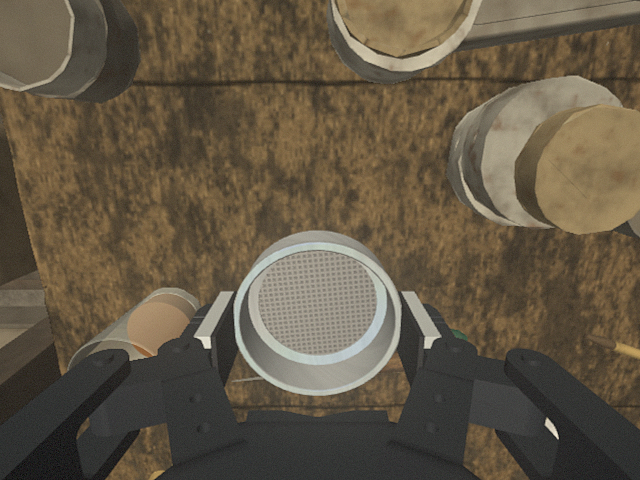

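Fine sieve held between the pads, centred at pixel (318,318). I'll carry it to just beyond the pan and view both in one picture.

Call:
send_rows --moves '[[[-7.5,32,0],[0,0,0]],[[-7.5,32,0],[0,0,0]],[[-7.5,32,0],[0,0,0]],[[-7.5,32,0],[0,0,0]],[[-7.5,32,0],[0,0,0]],[[-7.5,32,0],[0,0,0]],[[-7.5,32,0],[0,0,0]],[[-7.5,32,0],[0,0,0]]]'

```text
time_s: 4.78
ee_pos: [0.6099, 0.0746, 0.1153]
tcp_rot: [-0.001, -3.138, 0.0]
ft_force: [0.9, 0.2, -1.8]
grip_width: 0.716
grasp_force: 33.9
```

Call:
send_rows --moves '[[[-7.5,32,0],[0,0,0]],[[-7.5,32,0],[0,0,0]],[[-7.5,32,0],[0,0,0]],[[-7.5,32,0],[0,0,0]],[[-7.5,32,0],[0,0,0]],[[-7.5,32,0],[0,0,0]],[[0,0,0],[0,0,0]],[[0,0,0],[0,0,0]]]'

```text
time_s: 5.45
ee_pos: [0.655, 0.2666, 0.1147]
tcp_rot: [0.004, -3.139, 0.002]
ft_force: [-0.5, -0.9, -0.6]
grip_width: 0.717
grasp_force: 33.9
```

```bash
cat >> h.py <<'E'
def both(name,zt,cen,r=.031):
    """one wrist picture: stack rim at height zt near cen, and held rim; prints the tool shift"""
    cal=imaging.calibration("wrist"); s=sensors.get_state(); p,d=imaging.grab_frame("wrist")
    cv2.imwrite(f"pics/{name}.png",p); np.save(f"pics/{name}.npy",d); P=cloud(cal,d); P[d==0]=np.nan; t=s["ee_pos"]
    def fit(z,c0,tol):
        q=P[np.abs(P[...,2]-z)<tol]; q=q[np.linalg.norm(q[:,:2]-c0,axis=1)<r+.015]; zz=np.median(q[:,2]); q=q[:,:2]; mid=np.array(c0)
        for k in range(10):
            dd=np.linalg.norm(q-mid,axis=1); b=((np.arctan2(q[:,1]-mid[1],q[:,0]-mid[0])+np.pi)/(2*np.pi)*90).astype(int)
            e=np.array([q[b==i][np.argmax(np.where(dd[b==i]<r+(.006 if k<4 else .002),dd[b==i],0))] for i in range(90) if (b==i).any()])
            e=e[np.abs(np.linalg.norm(e-mid,axis=1)-r)<(.012 if k<4 else .003)]
            x=np.linalg.lstsq(np.c_[2*e,np.ones(len(e))],(e**2).sum(1),rcond=None)[0]; mid=x[:2]
        print("  c",mid.round(4),"r",np.sqrt(x[2]+mid@mid).round(4),"n",len(e),"z",zz.round(4)); return mid
    q=P[(np.linalg.norm(P[...,:2]-t[:2],axis=-1)<.029)&(P[...,2]>t[2]-.02)&(P[...,2]<t[2]+.04)]
    print(name,"tcp",t.round(4),"held max z rel tcp",(np.nanpercentile(q[:,2],98)-t[2]).round(4))
    a=fit(zt,cen,.004); return a,fit,P,t
E
python3 -c "
from h import *
a,fit,P,t=both('w3',.024,(.5865,.265))
h=fit(t[2]+.0205,t[:2],.005)
print('world shift',a-h,'held-tcp',h-t[:2])"
```

```text
w3 tcp [0.655  0.2666 0.1147] held max z rel tcp 0.0176
  c [0.5885 0.2663] r 0.0314 n 90 z 0.0227
  c [0.6536 0.2672] r 0.0316 n 90 z 0.1322
world shift [-0.06512412 -0.00082661] held-tcp [-0.0014284   0.00057455]
```

View pics/w3.png

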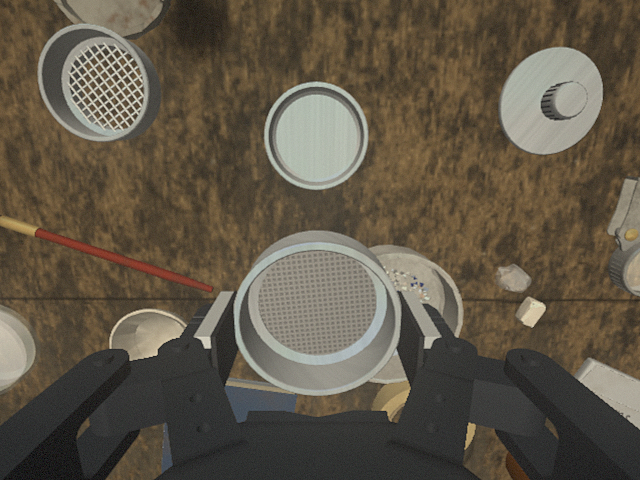

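The picture shows the pan at (316,135), the held sieve at (318,318), the medium at (100,85) and the lid at (550,100). The fits agree with the known sizes, so I'll move over the pan and lower.

Call:
send_rows --moves '[[[22,-0.4,0],[0,0,0]],[[22,-0.4,0],[0,0,0]],[[21,0,10],[0,0,0]],[[0,0,22],[0,0,0]],[[0,0,22],[0,0,0]],[[0,0,20],[0,0,0]],[[0,0,0],[0,0,0]],[[0,0,0],[0,0,0]]]'

```text
time_s: 6.17
ee_pos: [0.5896, 0.2623, 0.0419]
tcp_rot: [-0.003, -3.138, 0.003]
ft_force: [-0.3, 0.9, -0.8]
grip_width: 0.72
grasp_force: 33.9
```

Call:
send_rows --moves '[[[0,0,4],[0,0,0]],[[0,0,4],[0,0,0]],[[0,0,3],[0,0,0]],[[0,0,2],[0,0,0]],[[0,0,0],[0,0,0]],[[0,0,0],[0,0,0]]]'

```text
time_s: 6.67
ee_pos: [0.5914, 0.2643, 0.0304]
tcp_rot: [0.001, 3.142, 0.0]
ft_force: [-0.4, 0.9, -1.7]
grip_width: 0.713
grasp_force: 33.9
```

Call:
send_rows --moves '[[[0,0,2],[0,0,0]],[[0,0,2],[0,0,0]],[[0,0,1],[0,0,0]],[[0,0,0],[0,0,0]],[[0,0,0],[0,0,0]]]'

```text
time_s: 7.08
ee_pos: [0.5914, 0.2643, 0.0255]
tcp_rot: [0.001, 3.141, 0.0]
ft_force: [-0.2, 0.3, 0.1]
grip_width: 0.72
grasp_force: 34.1
```

Call:
send_rows --moves '[[[0,0,1],[0,0,0]],[[0,0,1],[0,0,0]],[[0,0,0],[0,0,0]],[[0,0,0],[0,0,0]]]'

```text
time_s: 7.42
ee_pos: [0.5914, 0.2643, 0.0253]
tcp_rot: [0.001, 3.141, 0.0]
ft_force: [-6.3, -1.8, 13.7]
grip_width: 0.714
grasp_force: 35.3
```

Contact comes at the expected seated height. I'll release, back off and look.

Call:
send_rows --moves '[[[0,0,-1],[0,0,0]],[[0,0,0],[0,0,0]],[[0,0,0],[0,0,0]],[[0,0,0],[0,0,0]],[[0,0,0],[0,0,0]]]' --fingers 1

```text
time_s: 7.83
ee_pos: [0.5912, 0.2642, 0.024]
tcp_rot: [-0.001, -3.141, 0.0]
ft_force: [-0.6, 0.3, 0.3]
grip_width: 0.997
grasp_force: 0.0
```

Call:
send_rows --moves '[[[0,0,-20],[0,0,0]],[[0,0,-25],[0,0,0]],[[0,0,-25],[0,0,0]],[[0,0,-25],[0,0,0]],[[0,0,0],[0,0,0]]]'

```text
time_s: 8.25
ee_pos: [0.5944, 0.2656, 0.1248]
tcp_rot: [0.001, 3.134, 0.005]
ft_force: [0.7, 0.3, 0.3]
grip_width: 1.004
grasp_force: 0.0
```

```bash
python3 -c "
from h import *
a,fit,P,t=both('w4',.044,(.5885,.2663))
for z in (.024,):
  q=P[np.linalg.norm(P[...,:2]-a,axis=-1)<.031]; ang=np.arctan2(q[:,1]-a[1],q[:,0]-a[0]); rr=np.linalg.norm(q[:,:2]-a,axis=1)
  print([np.percentile(q[(np.abs(np.angle(np.exp(1j*(ang-k*np.pi/4))))<.3)&(rr>.0285),2],70).round(4) for k in range(8)])
goto(.5467,.137,.10,90)
"
```

```text
w4 tcp [0.5944 0.2656 0.1248] held max z rel tcp nan
  c [0.5901 0.265 ] r 0.0314 n 90 z 0.0427
[np.float64(0.0424), np.float64(0.0427), np.float64(0.0429), np.float64(0.2149), np.float64(0.0428), np.float64(0.2112), np.float64(0.0433), np.float64(0.0428)]
t 8.3 tcp [0.5936 0.2652 0.1225] yaw 90.0 j [ 0.42  0.46 -0.09  1.02 -0.    0.42] w 1.002 F [ 0.7 -0.4  0.6]
 shift in current tool mm [  46.9 -128.3   21.9]  in target frame [  46.9 -128.2   22.5]  turn(6deg units) [ 0.02  0.05 -0.  ]
  return np.nanmean(a, axis, out=out, keepdims=keepdims)
```

Fine is seated level (rim at 44 mm after the 1.3 mm depth bias). Now the medium.

Call:
send_rows --moves '[[[9,-26,4],[0,0,0]],[[9,-26,4],[0,0,0]],[[9,-26,4],[0,0,0]],[[9,-25,4],[0,0,0]],[[9,-25,4],[0,0,0]],[[0,0,0],[0,0,0]],[[0,0,0],[0,0,0]]]'

```text
time_s: 8.88
ee_pos: [0.545, 0.135, 0.0981]
tcp_rot: [-0.004, -3.139, 0.001]
ft_force: [0.1, 0.2, -0.3]
grip_width: 0.998
grasp_force: 0.0
```

```bash
python3 -W ignore -c "
from h import *
a,fit,P,t=both('w5',.028,(.5467,.137))
goto(*a,.0065,90)
"
```

```text
w5 tcp [0.545  0.135  0.0981] held max z rel tcp nan
  c [0.5593 0.1387] r 0.0315 n 90 z 0.0267
t 8.9333 tcp [0.5459 0.136  0.0986] yaw 89.9 j [ 0.24  0.33 -0.34  0.9   0.    0.25] w 1.002 F [ 0.3  1.4 -0.8]
 shift in current tool mm [-13.5   2.8  92.1]  in target frame [-13.4   2.7  92.1]  turn(6deg units) [ 0.   -0.01 -0.01]
```

View pics/w5.png

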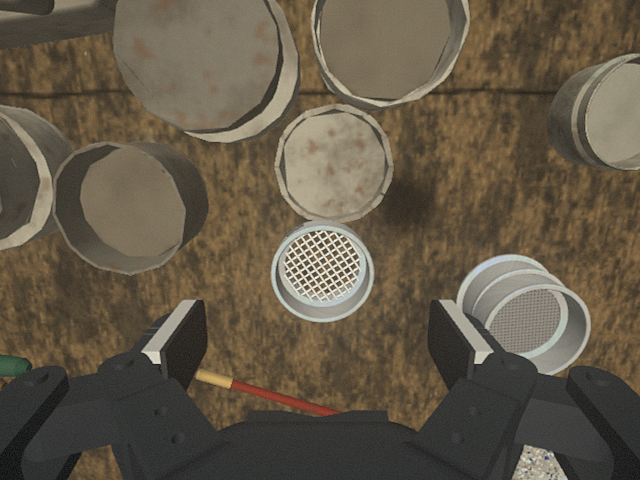

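The medium is at pixel (322,272), with its neighbours clear of the finger paths. Gripping.

Call:
send_rows --moves '[[[-7,1.5,12],[0,0,0]],[[-6.5,1.2,20],[0,0,0]],[[0,0,20],[0,0,0]],[[0,0,20],[0,0,0]],[[0,0,20],[0,0,0]],[[0,0,0],[0,0,0]],[[0,0,0],[0,0,0]]]'

```text
time_s: 9.52
ee_pos: [0.559, 0.1396, 0.0056]
tcp_rot: [0.001, -3.139, 0.001]
ft_force: [-0.4, 0.1, 0.4]
grip_width: 0.999
grasp_force: 0.0
```

Call:
send_rows --moves '[[[0,0,0],[0,0,0]],[[0,0,0],[0,0,0]],[[0,0,0],[0,0,0]],[[0,0,0],[0,0,0]],[[0,0,0],[0,0,0]],[[0,0,0],[0,0,0]]]' --fingers -1

```text
time_s: 10.02
ee_pos: [0.5612, 0.1395, 0.009]
tcp_rot: [0.001, 3.139, 0.002]
ft_force: [-0.9, 0.7, 6.1]
grip_width: 0.723
grasp_force: 33.2
```

Call:
send_rows --moves '[[[0,0,-20],[0,0,0]],[[0,0,-30],[0,0,0]],[[0,0,-30],[0,0,0]],[[0,0,-40],[0,0,0]],[[0,0,0],[0,0,0]],[[0,0,0],[0,0,0]]]'

```text
time_s: 10.52
ee_pos: [0.5623, 0.1396, 0.1305]
tcp_rot: [0.001, 3.135, 0.003]
ft_force: [0.4, -0.6, -1.4]
grip_width: 0.718
grasp_force: 33.8
```

```bash
python3 -W ignore -c "
from h import *
goto(.655,.2645,.13,90)
"
```

```text
t 10.5167 tcp [0.5623 0.1396 0.1305] yaw 90.0 j [ 0.24  0.33 -0.26  0.97  0.    0.24] w 0.718 F [ 0.4 -0.6 -1.4]
 shift in current tool mm [-92.7 125.    1.3]  in target frame [-92.7 124.9   0.5]  turn(6deg units) [ 0.02  0.06 -0.  ]
```

Call:
send_rows --moves '[[[-18,25,0],[0,0,0]],[[-18,25,0],[0,0,0]],[[-18,25,0],[0,0,0]],[[-18,25,0],[0,0,0]],[[-19,25,0],[0,0,0]],[[0,0,0],[0,0,0]],[[0,0,0],[0,0,0]],[[0,0,0],[0,0,0]]]'

```text
time_s: 11.18
ee_pos: [0.6495, 0.2632, 0.1254]
tcp_rot: [-0.0, -3.139, 0.002]
ft_force: [0.3, -1.0, -1.4]
grip_width: 0.719
grasp_force: 33.8
```

```bash
python3 -W ignore -c "
from h import *
a,fit,P,t=both('w6',.0435,(.5895,.2655))
h=fit(t[2]+.0185,t[:2],.005)
print('world shift',a-h,'held-tcp',h-t[:2])"
```

```text
w6 tcp [0.6495 0.2632 0.1254] held max z rel tcp 0.0181
  c [0.5901 0.265 ] r 0.0314 n 90 z 0.0427
  c [0.6478 0.2639] r 0.0317 n 90 z 0.143
world shift [-0.05764354  0.00117909] held-tcp [-0.00173108  0.00063766]
```

Call:
send_rows --moves '[[[20,0.6,0],[0,0,0]],[[20,0.6,0],[0,0,0]],[[17.6,0,4],[0,0,0]],[[0,0,20],[0,0,0]],[[0,0,20],[0,0,0]],[[0,0,20],[0,0,0]],[[0,0,0],[0,0,0]],[[0,0,0],[0,0,0]]]'

```text
time_s: 11.9
ee_pos: [0.5916, 0.2637, 0.0625]
tcp_rot: [-0.002, -3.139, 0.002]
ft_force: [0.8, -0.2, -0.9]
grip_width: 0.721
grasp_force: 33.8
```

Call:
send_rows --moves '[[[0,0,4],[0,0,0]],[[0,0,4],[0,0,0]],[[0,0,3],[0,0,0]],[[0,0,2],[0,0,0]],[[0,0,2],[0,0,0]],[[0,0,0],[0,0,0]],[[0,0,0],[0,0,0]]]'

```text
time_s: 12.48
ee_pos: [0.5932, 0.2652, 0.0483]
tcp_rot: [-0.001, -3.141, 0.0]
ft_force: [0.6, 0.6, -0.8]
grip_width: 0.72
grasp_force: 33.8
```

Call:
send_rows --moves '[[[0.8,0,2],[0,0,0]],[[0,0,1],[0,0,0]],[[0,0,1],[0,0,0]],[[0,0,0],[0,0,0]],[[0,0,0],[0,0,0]]]'

```text
time_s: 12.9
ee_pos: [0.5924, 0.2652, 0.045]
tcp_rot: [0.001, 3.141, 0.0]
ft_force: [-3.4, -0.0, 5.3]
grip_width: 0.717
grasp_force: 34.3
```

Contact at the seated height. I'll release, rise, and head for the coarse sieve after a check.

Call:
send_rows --moves '[[[0,0,0],[0,0,0]],[[0,0,0],[0,0,0]],[[0,0,0],[0,0,0]],[[0,0,0],[0,0,0]],[[0,0,0],[0,0,0]]]' --fingers 1

```text
time_s: 13.32
ee_pos: [0.5925, 0.2651, 0.0442]
tcp_rot: [-0.001, -3.142, 0.0]
ft_force: [-0.1, 0.4, 0.2]
grip_width: 1.001
grasp_force: 0.0
```

Call:
send_rows --moves '[[[0,0,-20],[0,0,0]],[[0,0,-25],[0,0,0]],[[0,0,-25],[0,0,0]],[[0,0,-25],[0,0,0]],[[0,0,0],[0,0,0]],[[0,0,0],[0,0,0]]]'

```text
time_s: 13.82
ee_pos: [0.5938, 0.2658, 0.1412]
tcp_rot: [0.001, 3.138, 0.002]
ft_force: [-0.5, 0.7, -0.0]
grip_width: 0.999
grasp_force: 0.0
```

```bash
cat >> h.py <<'E'
def level(P,a):
  q=P[np.linalg.norm(P[...,:2]-a,axis=-1)<.031]; q=q[q[:,2]<.12]; ang=np.arctan2(q[:,1]-a[1],q[:,0]-a[0]); rr=np.linalg.norm(q[:,:2]-a,axis=1)
  print("rim z by octant",[float(np.percentile(q[(np.abs(np.angle(np.exp(1j*(ang-k*np.pi/4))))<.3)&(rr>.0285),2],70).round(4)) for k in range(8)])
E
python3 -W ignore -c "
from h import *
a,fit,P,t=both('w7',.0635,(.5905,.265))
level(P,a)
goto(.441,.413,.12,90)
"
```

```text
w7 tcp [0.5938 0.2658 0.1412] held max z rel tcp nan
  c [0.5906 0.2659] r 0.0314 n 90 z 0.0627
rim z by octant [0.0624, 0.0625, 0.063, 0.0629, 0.0627, 0.0632, 0.063, 0.0627]
t 13.8667 tcp [0.5927 0.2653 0.1396] yaw 90.0 j [ 0.42  0.45 -0.06  1.06  0.    0.42] w 0.996 F [0.4 0.  0. ]
 shift in current tool mm [151.8 147.6  19.5]  in target frame [151.7 147.7  19.6]  turn(6deg units) [ 0.    0.01 -0.  ]
```

Call:
send_rows --moves '[[[25,25,4],[0,0,0]],[[25,25,4],[0,0,0]],[[25,25,5],[0,0,0]],[[25,25,5],[0,0,0]],[[26,24,10],[0,0,0]],[[26,24,10],[0,0,0]],[[0,0,0],[0,0,0]],[[0,0,0],[0,0,0]]]'

```text
time_s: 14.53
ee_pos: [0.4378, 0.4131, 0.0991]
tcp_rot: [0.005, -3.139, 0.005]
ft_force: [-0.9, 0.1, -0.5]
grip_width: 0.999
grasp_force: 0.0
```

```bash
python3 -W ignore -c "
from h import *
a,fit,P,t=both('w8',.028,(.439,.413))
goto(*a,.0065,90)
"
```

```text
w8 tcp [0.4378 0.4131 0.0991] held max z rel tcp nan
  c [0.4392 0.4136] r 0.0315 n 90 z 0.0267
t 14.5833 tcp [0.4394 0.4128 0.0999] yaw 90.1 j [ 0.75  0.4  -0.23  0.94 -0.    0.75] w 1.0 F [-0.4  0.1  0.3]
 shift in current tool mm [-0.   1.  93.4]  in target frame [ 0.1  0.8 93.4]  turn(6deg units) [-0.02 -0.01  0.01]
```

View pics/w8.png

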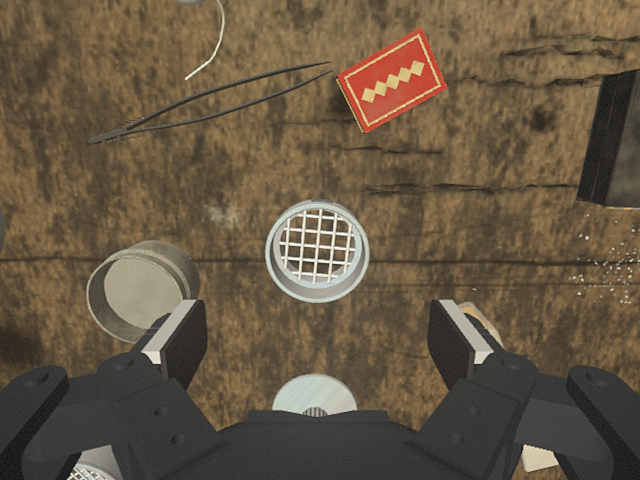

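The coarse sieve is at (317,251). The tin at (145,290) and the vial at (480,320) clear the fingers by about 2 cm. Gripping.

Call:
send_rows --moves '[[[0,0.8,18],[0,0,0]],[[0,0,20],[0,0,0]],[[0,0,20],[0,0,0]],[[0,0,20],[0,0,0]],[[0,0,15],[0,0,0]],[[0,0,0],[0,0,0]],[[0,0,0],[0,0,0]]]'

```text
time_s: 15.17
ee_pos: [0.4409, 0.4124, 0.0076]
tcp_rot: [-0.004, -3.14, 0.003]
ft_force: [1.2, -0.0, 0.1]
grip_width: 1.004
grasp_force: 0.0
```

Call:
send_rows --moves '[[[0,0,0],[0,0,0]],[[0,0,0],[0,0,0]],[[0,0,0],[0,0,0]],[[0,0,0],[0,0,0]],[[0,0,0],[0,0,0]],[[0,0,0],[0,0,0]]]' --fingers -1

```text
time_s: 15.67
ee_pos: [0.4418, 0.4144, 0.0101]
tcp_rot: [0.001, 3.139, 0.001]
ft_force: [0.1, -2.5, 6.1]
grip_width: 0.717
grasp_force: 32.9
```

Call:
send_rows --moves '[[[0,0,-20],[0,0,0]],[[0,0,-30],[0,0,0]],[[0,0,-40],[0,0,0]],[[0,0,-40],[0,0,0]],[[0,0,-10],[0,0,0]],[[0,0,0],[0,0,0]],[[0,0,0],[0,0,0]]]'

```text
time_s: 16.25
ee_pos: [0.4408, 0.4143, 0.1488]
tcp_rot: [0.001, 3.14, 0.002]
ft_force: [0.4, 0.4, -2.6]
grip_width: 0.719
grasp_force: 33.8
```

```bash
python3 -W ignore -c "
from h import *
goto(.656,.2655,.145,90)
"
```

```text
t 16.25 tcp [0.4408 0.4143 0.1488] yaw 90.0 j [ 0.75  0.36 -0.17  1.04  0.    0.75] w 0.719 F [ 0.4  0.4 -2.6]
 shift in current tool mm [-215.2 -148.8    3.9]  in target frame [-215.2 -148.8    3.8]  turn(6deg units) [ 0.01  0.01 -0.  ]
```

Call:
send_rows --moves '[[[-27,-19,0],[0,0,0]],[[-27,-19,0],[0,0,0]],[[-27,-19,0],[0,0,0]],[[-27,-19,0],[0,0,0]],[[-27,-18,0],[0,0,0]],[[-27,-18,0],[0,0,0]],[[-27,-18,0],[0,0,0]],[[-26,-18,0],[0,0,0]]]'

```text
time_s: 16.92
ee_pos: [0.6551, 0.2642, 0.1448]
tcp_rot: [-0.001, -3.137, 0.003]
ft_force: [-0.4, 0.6, -2.4]
grip_width: 0.72
grasp_force: 33.8
```

Call:
send_rows --moves '[[[0,0,0],[0,0,0]],[[0,0,0],[0,0,0]],[[0,0,0],[0,0,0]],[[0,0,0],[0,0,0]]]'

```text
time_s: 17.25
ee_pos: [0.6538, 0.2662, 0.1466]
tcp_rot: [0.001, -3.139, 0.001]
ft_force: [-1.3, 0.8, -1.0]
grip_width: 0.715
grasp_force: 33.8
```

```bash
python3 -W ignore -c "
from h import *
a,fit,P,t=both('w9',.0632,(.5905,.2655))
h=fit(t[2]+.0175,t[:2],.005)
print('world shift',a-h,'held-tcp',h-t[:2])"
```

```text
w9 tcp [0.6538 0.2662 0.1466] held max z rel tcp 0.017
  c [0.5907 0.2659] r 0.0314 n 90 z 0.0627
  c [0.651  0.2669] r 0.0317 n 90 z 0.1631
world shift [-0.06033081 -0.00096912] held-tcp [-0.00275155  0.00067143]
```

Call:
send_rows --moves '[[[20,-0.5,0],[0,0,0]],[[20,-0.5,0],[0,0,0]],[[21,0,4],[0,0,0]],[[0,0,20],[0,0,0]],[[0,0,20],[0,0,0]],[[0,0,20],[0,0,0]],[[0,0,0],[0,0,0]],[[0,0,0],[0,0,0]]]'

```text
time_s: 17.97
ee_pos: [0.5926, 0.2652, 0.0835]
tcp_rot: [0.001, -3.139, 0.002]
ft_force: [-0.2, 0.7, -1.7]
grip_width: 0.717
grasp_force: 33.8
```

Call:
send_rows --moves '[[[0,0,4],[0,0,0]],[[0,0,3],[0,0,0]],[[0,0,3],[0,0,0]],[[0,0,2],[0,0,0]],[[0,0,0],[0,0,0]],[[0,0,0],[0,0,0]]]'

```text
time_s: 18.47
ee_pos: [0.5945, 0.2649, 0.0724]
tcp_rot: [0.001, 3.142, 0.0]
ft_force: [-0.1, -0.6, -1.4]
grip_width: 0.72
grasp_force: 33.8
```

Call:
send_rows --moves '[[[0.7,0,2],[0,0,0]],[[0,0,2],[0,0,0]],[[0,0,1],[0,0,0]],[[0,0,1],[0,0,0]],[[0,0,0],[0,0,0]],[[0,0,0],[0,0,0]]]'

```text
time_s: 18.97
ee_pos: [0.5938, 0.2649, 0.0663]
tcp_rot: [0.001, 3.142, -0.0]
ft_force: [0.0, 0.3, -1.3]
grip_width: 0.721
grasp_force: 33.8
```

Call:
send_rows --moves '[[[0,0,1],[0,0,0]],[[0,0,1],[0,0,0]],[[0,0,0],[0,0,0]],[[0,0,0],[0,0,0]]]'

```text
time_s: 19.3
ee_pos: [0.594, 0.265, 0.0661]
tcp_rot: [0.001, 3.141, 0.001]
ft_force: [-3.7, -2.0, 10.7]
grip_width: 0.717
grasp_force: 34.9
```

Seated contact. Releasing, rising and checking.

Call:
send_rows --moves '[[[0,0,-1],[0,0,0]],[[0,0,0],[0,0,0]],[[0,0,0],[0,0,0]],[[0,0,0],[0,0,0]],[[0,0,0],[0,0,0]]]' --fingers 1

```text
time_s: 19.72
ee_pos: [0.5937, 0.2649, 0.0651]
tcp_rot: [-0.001, -3.141, 0.0]
ft_force: [-0.0, -0.4, -0.3]
grip_width: 1.0
grasp_force: 0.0
```

Call:
send_rows --moves '[[[0,0,-20],[0,0,0]],[[0,0,-25],[0,0,0]],[[0,0,-25],[0,0,0]],[[0,0,-25],[0,0,0]],[[0,0,0],[0,0,0]],[[0,0,0],[0,0,0]]]'

```text
time_s: 20.22
ee_pos: [0.5951, 0.2655, 0.1621]
tcp_rot: [0.001, 3.138, 0.002]
ft_force: [0.4, 0.3, -1.2]
grip_width: 1.0
grasp_force: 0.0
```

```bash

python3 -W ignore -c "
from h import *
a,fit,P,t=both('w10',.083,(.5908,.2655))
level(P,a)
goto(.567,.411,.12,90)
"
```

```text
w10 tcp [0.5951 0.2655 0.1621] held max z rel tcp nan
  c [0.5913 0.2657] r 0.0315 n 90 z 0.0826
rim z by octant [0.0823, 0.0826, 0.0831, 0.083, 0.083, 0.083, 0.0831, 0.0826]
t 20.2667 tcp [0.594  0.265  0.1605] yaw 90.0 j [ 0.42  0.44 -0.03  1.1  -0.    0.42] w 0.997 F [-1.2 -0.1 -0.8]
 shift in current tool mm [ 27.1 145.9  40.5]  in target frame [ 27.  146.   40.5]  turn(6deg units) [ 0.    0.01 -0.  ]
```

Coarse seated and level. Now the lid, which I'll grip by its knob with the fingers preset part-open.

Call:
send_rows --moves '[[[4,24,5],[0,0,0]],[[4,24,5],[0,0,0]],[[5,25,10],[0,0,0]],[[5,25,10],[0,0,0]],[[5,24,15],[0,0,0]],[[4,24,15],[0,0,0]],[[0,0,0],[0,0,0]],[[0,0,0],[0,0,0]]]' --fingers 0

```text
time_s: 20.93
ee_pos: [0.5646, 0.4109, 0.097]
tcp_rot: [0.003, -3.138, 0.005]
ft_force: [0.0, -0.7, -0.1]
grip_width: 0.497
grasp_force: 0.0
```

```bash
python3 -W ignore -c "
from h import *
a,fit,P,t=both('w11',.0115,(.567,.411))
k=P[(P[...,2]>.026)&(P[...,2]<.034)&(np.linalg.norm(P[...,:2]-a,axis=-1)<.02)][:,:2]; print('knob',(k.min(0)+k.max(0))/2,np.ptp(k,axis=0))
goto(*a,.016,90)
"
```

```text
w11 tcp [0.5646 0.4109 0.097 ] held max z rel tcp 0.0391
  c [0.5671 0.412 ] r 0.0314 n 90 z 0.011
knob [0.56677876 0.41195992] [0.0203676  0.02094221]
t 20.9833 tcp [0.5656 0.4104 0.0983] yaw 90.0 j [ 0.63  0.57  0.04  1.04 -0.    0.63] w 0.5 F [0.4 0.1 0.1]
 shift in current tool mm [-1.7  1.8 82.3]  in target frame [-1.5  1.6 82.3]  turn(6deg units) [-0.02 -0.02  0.01]
```

View pics/w11.png

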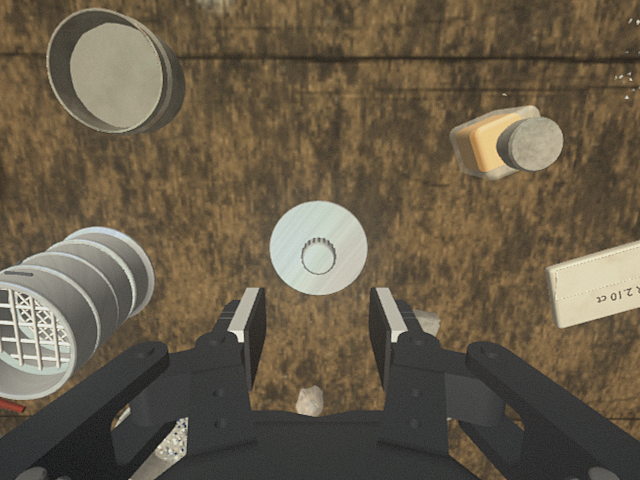

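The lid is at (319,248) with the knob at (318,257). The stack at left stands straight and clear of the gripper. Descending onto the knob.

Call:
send_rows --moves '[[[-1.5,1.5,18],[0,0,0]],[[0,0,20],[0,0,0]],[[0,0,20],[0,0,0]],[[0,0,15],[0,0,0]],[[0,0,8],[0,0,0]],[[0,0,0],[0,0,0]],[[0,0,0],[0,0,0]]]'

```text
time_s: 21.57
ee_pos: [0.5687, 0.4117, 0.0196]
tcp_rot: [-0.002, -3.141, 0.0]
ft_force: [0.8, -0.2, 0.5]
grip_width: 0.496
grasp_force: 0.0
```

Call:
send_rows --moves '[[[0,0,0],[0,0,0]],[[0,0,0],[0,0,0]],[[0,0,0],[0,0,0]],[[0,0,0],[0,0,0]],[[0,0,0],[0,0,0]],[[0,0,0],[0,0,0]]]' --fingers -1

```text
time_s: 22.07
ee_pos: [0.5694, 0.4129, 0.021]
tcp_rot: [0.001, 3.139, 0.002]
ft_force: [-0.5, -1.6, 6.2]
grip_width: 0.215
grasp_force: 29.5
```

Call:
send_rows --moves '[[[0,0,-15],[0,0,0]],[[0,0,-30],[0,0,0]],[[0,0,-40],[0,0,0]],[[0,0,-40],[0,0,0]],[[0,0,-25],[0,0,0]],[[0,0,0],[0,0,0]],[[0,0,0],[0,0,0]]]'

```text
time_s: 22.65
ee_pos: [0.5694, 0.4135, 0.1718]
tcp_rot: [0.0, 3.138, 0.004]
ft_force: [0.4, -0.2, -1.3]
grip_width: 0.211
grasp_force: 29.4
```

```bash
python3 -W ignore -c "
from h import *
goto(.659,.266,.17,90)
"
```

```text
t 22.65 tcp [0.5694 0.4135 0.1718] yaw 90.0 j [0.63 0.53 0.14 1.18 0.   0.63] w 0.211 F [ 0.4 -0.2 -1.3]
 shift in current tool mm [ -89.6 -147.4    1.7]  in target frame [ -89.6 -147.5    1.8]  turn(6deg units) [ 0.03  0.03 -0.  ]
```

Call:
send_rows --moves '[[[-15,-25,0],[0,0,0]],[[-15,-25,0],[0,0,0]],[[-15,-25,0],[0,0,0]],[[-15,-25,0],[0,0,0]],[[-15,-24,0],[0,0,0]],[[-14.5,-23.5,0],[0,0,0]],[[0,0,0],[0,0,0]],[[0,0,0],[0,0,0]]]'

```text
time_s: 23.32
ee_pos: [0.6573, 0.2629, 0.1668]
tcp_rot: [-0.005, -3.138, 0.002]
ft_force: [-0.4, -0.5, -1.6]
grip_width: 0.214
grasp_force: 29.5
```

Call:
send_rows --moves '[[[0,0,0],[0,0,0]],[[0,0,0],[0,0,0]]]'

```text
time_s: 23.48
ee_pos: [0.6566, 0.2656, 0.1681]
tcp_rot: [0.001, -3.14, 0.001]
ft_force: [-0.3, 0.8, -0.2]
grip_width: 0.214
grasp_force: 29.5
```

```bash
python3 -W ignore -c "
from h import *
a,fit,P,t=both('w12',.083,(.591,.2655))
level(P,a)
h=fit(t[2]-.0097,t[:2],.004)
q=P[(np.linalg.norm(P[...,:2]-h,axis=-1)<.029)&(np.linalg.norm(P[...,:2]-h,axis=-1)>.015)&(np.abs(P[...,2]-t[2]+.0097)<.006)]
A=np.c_[q[:,:2]-h,np.ones(len(q))];print('plane',np.linalg.lstsq(A,q[:,2],rcond=None)[0].round(4))
print('world shift',a-h,'held-tcp',h-t[:2])"
```

```text
w12 tcp [0.6566 0.2656 0.1681] held max z rel tcp 0.0372
  c [0.5914 0.2657] r 0.0314 n 90 z 0.0827
rim z by octant [0.0829, 0.083, 0.0829, 0.083, 0.0831, 0.083, 0.0832, 0.083]
  c [0.654  0.2662] r 0.0314 n 70 z 0.1579
plane [-0.0021 -0.0005  0.1579]
world shift [-0.06262136 -0.00052499] held-tcp [-0.00262775  0.00060651]
```

View pics/w12.png

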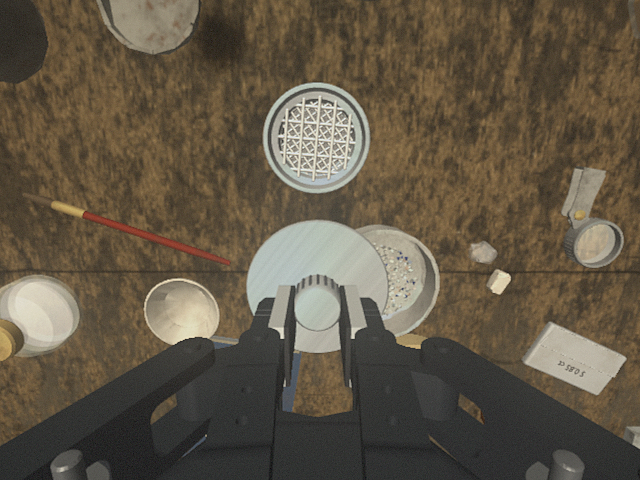

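The lid is held level at (317,285) and the stack's rim is at (316,137). Placing the lid.

Call:
send_rows --moves '[[[21,-0.5,0],[0,0,0]],[[21,0,0],[0,0,0]],[[21.3,0,0],[0,0,0]],[[0,0,15],[0,0,0]],[[0,0,20],[0,0,0]],[[0,0,20],[0,0,0]],[[0,0,0],[0,0,0]],[[0,0,0],[0,0,0]]]'

```text
time_s: 24.2
ee_pos: [0.5929, 0.2648, 0.1134]
tcp_rot: [0.001, -3.139, 0.002]
ft_force: [-0.1, -0.2, -0.6]
grip_width: 0.213
grasp_force: 29.5
```

Call:
send_rows --moves '[[[0,0,3],[0,0,0]],[[0,0,3],[0,0,0]],[[0,0,3],[0,0,0]],[[0,0,2],[0,0,0]],[[0,0,0],[0,0,0]],[[0,0,0],[0,0,0]]]'

```text
time_s: 24.7
ee_pos: [0.5945, 0.2644, 0.1034]
tcp_rot: [0.001, 3.142, 0.0]
ft_force: [0.1, -0.2, -0.2]
grip_width: 0.213
grasp_force: 29.5
```

Call:
send_rows --moves '[[[0,0.5,2],[0,0,0]],[[0,0,2],[0,0,0]],[[0,0,1.5],[0,0,0]],[[0,0,1],[0,0,0]],[[0,0,0],[0,0,0]],[[0,0,0],[0,0,0]]]'

```text
time_s: 25.2
ee_pos: [0.5944, 0.2649, 0.097]
tcp_rot: [0.001, 3.142, -0.0]
ft_force: [-0.5, -1.0, 2.6]
grip_width: 0.209
grasp_force: 29.8
```

Call:
send_rows --moves '[[[0,0,0.7],[0,0,0]],[[0,0,0],[0,0,0]],[[0,0,0],[0,0,0]]]'

```text
time_s: 25.45
ee_pos: [0.5945, 0.265, 0.097]
tcp_rot: [0.001, 3.141, 0.0]
ft_force: [-2.9, -1.1, 6.8]
grip_width: 0.209
grasp_force: 30.2
```

Call:
send_rows --moves '[[[0,0,0],[0,0,0]],[[0,0,0],[0,0,0]],[[0,0,0],[0,0,0]],[[0,0,0],[0,0,0]],[[0,0,0],[0,0,0]],[[0,0,0],[0,0,0]]]' --fingers 0

```text
time_s: 25.95
ee_pos: [0.5944, 0.2649, 0.0959]
tcp_rot: [-0.001, -3.141, 0.0]
ft_force: [-0.6, -0.1, 1.4]
grip_width: 0.499
grasp_force: 0.0
```

Call:
send_rows --moves '[[[0,0,-20],[0,0,0]],[[0,0,-25],[0,0,0]],[[0,0,-25],[0,0,0]],[[0,0,-25],[0,0,0]],[[-30,0,0],[0,0,0]],[[-30,0,0],[0,0,0]],[[0,0,0],[0,0,0]],[[0,0,0],[0,0,0]]]'

```text
time_s: 26.62
ee_pos: [0.6552, 0.2646, 0.1901]
tcp_rot: [-0.002, -3.141, 0.0]
ft_force: [-0.6, 0.1, -0.7]
grip_width: 0.5
grasp_force: 0.0
```

```bash
python3 -W ignore -c "
from h import *
a,fit,P,t=both('w13',.087,(.591,.2655))
level(P,a)
p,d=imaging.grab_frame('scene'); cv2.imwrite('pics/s2.png',cv2.resize(p[120:300,220:460],(800,600)))
d=imaging.grab_frame('top')[1]; d0=np.load('pics/top0.npy'); c=imaging.calibration('top')
for n,(u,v) in dict(tin=(260,247),bowl=(255,143),vial=(169,231)).items(): print(n,np.abs(d-d0)[v-15:v+15,u-15:u+15].max())
"
```

```text
w13 tcp [0.6552 0.2646 0.1901] held max z rel tcp 0.0392
  c [0.5921 0.2657] r 0.0316 n 90 z 0.0869
rim z by octant [0.0869, 0.0869, 0.0868, 0.0867, 0.0867, 0.0868, 0.0868, 0.0867]
tin 1.3035738
bowl 1.3172468
vial 1.3059012
```

View pics/s2.png

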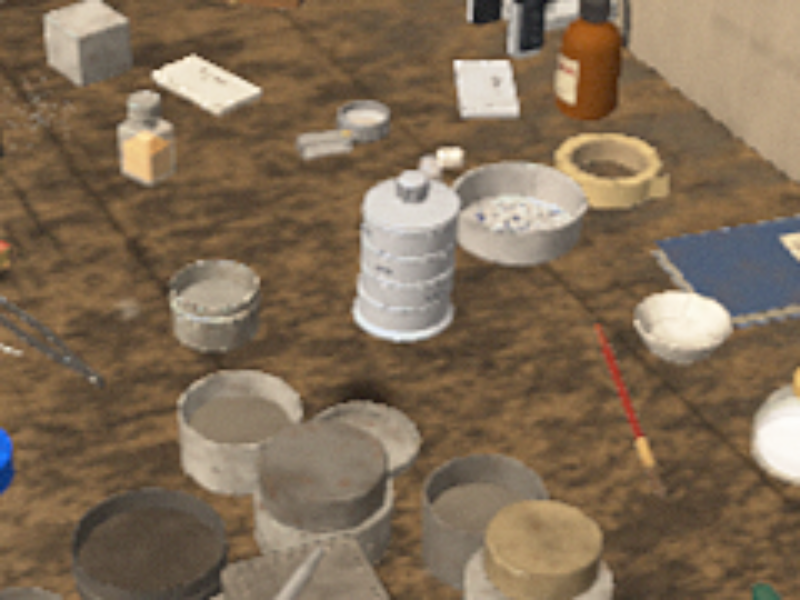

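The stack stands straight and closed at (408,255), with the lid level and its disc at the expected 88 mm height. Nothing else has been touched, so I'll hand it in.

```bash
python3 -c "
from bench import arm
print(arm.finish_job())"
```

```text
the job is handed in; nothing more can be done
None
```

The nest is stacked on the pan (fine, medium, coarse, then lid), each part measured level and at its seated height before I handed it in after about 27 s; the bystanders looked undisturbed, and the hand-in gave no verdict.

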